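# Blank off the open air port

## Robot

A 6-joint arm with a two-finger parallel gripper is mounted at the origin on the work surface. World frame = base frame: x ahead of the robot, y to its left, z up, the work surface at z = 0. Lengths are in m, angles in degrees, forces in N, time in s.
With the tool pointing down it reaches from about 0.375 to 0.825 m from the base axis. Payload 5.5 kg.
Tool frame: the origin (TCP) lies between the finger pads; the fingertips stand 8 mm ahead of it and the grasp point (between the pads) lies 11 mm behind it (tips_ahead is the distance from the TCP to the fingertips, in m); y points along the fingers, z is the direction in which the jaws open and shut, and the axes are right-handed (so a half turn about y gives the same grasp; the last joint's range is limited). The gripper opens to 85 mm and grips with 20 to 120 N. Pads are 22 mm wide; open, the fingers measure 114 mm over their backs; the gripper's body (76 mm by 85 mm) begins 54 mm behind the grasp point. The pads swing forward as they close: fully open they stand 13 mm farther back than shut.
Start: joints at [-76.604, 17.962, -2.699, 69.339, 0, 90], TCP at [0.139, -0.584, 0.239] pointing down, gripper open.
Joint ranges: [-152.73, 152.73], [-39.44, 99.34], [-58.76, 71.6], [-118.89, 123.64], [-81.53, 83.1], [-180, 180]. Speed limits (degrees/s): [136.94, 136.94, 172.46, 180, 180, 180].

## Interface

Orientations are given as [roll, pitch, yaw] about the fixed x, y, z axes, in that order (R = Rz(yaw) Ry(pitch) Rx(roll)).
In Python, from station import * gives the robot as it stands.
- The arm moves only by the tool apply_moves, never from a script. Its argument "steps" is text: rows parted by semicolons, each of 7 numbers parted by spaces: the finger opening in mm, from 0 to 85.4, then the shift along the tool's x, y, z in mm, then the turn, a rotation vector about the tool's x, y, z in rad. In form: claw dx dy dz wx wy wz; .... A call has 1 to 20 rows; each row shifts and turns the commanded pose from where the row before left it, along the tool's axes as they then stand; what a row does not reach is not made up. A row lasts 1/8 s, in which the tool goes at most 62.5 mm and 10.7 degrees, less where a joint would pass 70% of its speed; a pose out of reach is approached as far as the arm can. A call is refused whole if a number of a shift passes 62.5 or a number of a turn 0.188, either way. A call with a gripper value outside its range is refused whole. The fingers move at their own pace and stop on an object; the grip force is fixed at half the most. Time passes only in rows, so rows that do not move let the fingers close. It gives the time, the measured TCP pose, the force and the opening at its end, in the units of the state.
- get_state(): the state, without advancing time (a new reading comes with each control period).
- camera(name): name is "scene" or "top" or "wrist"; returns the picture (480x640x3 uint8, blue, green, red); there is no depth.
- get_calibration(name): a dict with "intrinsics" (3x3 intrinsics, pixels), "k1" (the pictures are not rectified: a ray, as slopes to the right and down, at radius r is drawn at 1 + k1 r^2 times it, then the intrinsics apply), "view" (4x4, takes a point from world to camera coordinates); the wrist camera has in their place "hand_eye" (4x4, takes a point from camera to tool coordinates, whose origin is the TCP and whose axes are the tool frame's). Camera axes: x right, y down, z forward; pixel columns grow to the right and rows downward; lengths in m; the calibration is good to about 2 mm. A picture is of the moment at which its call begins: read the wrist's pose just before it. get_calibration takes no time and is no camera call.
- finish_job(): hands the job in, once; it reports no verdict.
The state is a dict: "time_s": time; "qpos": joint angles; "qvel": joint speeds; "tau": joint torques, N m; "position": TCP position; "eef_rot": TCP orientation; "contact_force": force on the tool from outside, world axes, zero at the start; "ft_torque": the same for the moment, N m; "finger_gap": finger opening in m.
Only numpy, scipy, OpenCV 4.12 (cv2) and the standard library are available. Lean on these libraries where they do the work, as an engineer would, in place of code of your own. Each camera call takes 0.05 s, during which the arm holds its last target. There are 200 camera calls.

## Task

Close the one open port of the compressed-air manifold so that it can be pressurised: take the big-headed blanking plug out of its wooden block and push it into the open port, past the spring grip, until it clicks and its flange sits flush on the port's collar, then let go. Leave the slim plug standing in its own block.

Things in the scene. Friction and masses are not known exactly. Their poses are not given: they have to be found in the camera images.
- plug_knob (a point): The big plug's grip: grey knob 30 mm in diameter, 44 mm tall, on a 50 mm steel flange 6 mm thick. Point on the axis, 20 mm below the knob's top, 24 mm above the flange's upper and 30 mm above its lower face; z up the axis. At the start the flange rests on a fixed wooden block (89 x 89 x 60 mm high) with the stem in its 25 mm hole. Upright; lift over 46 mm to clear.
- plug: The big plug as a whole (rigid, round, about 0.12 kg): its origin is the tip of its steel stem, 76 mm below the knob's point; z up. The stem is 46 mm long from tip to flange, 20 mm in diameter, with a groove round it, and tapers over its last 13 mm to an 8 mm tip.
- port_mouth (a point): Open port: fixed upright brass fitting, one of three 120 mm apart on a bar along its y (the others have steel caps 12 mm above the rim). Point: centre of the 50 mm black collar's rim, 120 mm above the table; z up. 40 mm funnel to a 24 mm throat 15 mm down. Spring jaws resist the stem's last 20 mm (under 20 N, more than the plug's weight), then snap into its groove. Home: flange on rim, knob point 30 mm above.
- slim_knob (a point): The slim plug, not to be used: upright in a like wooden block, knob 18 mm in diameter, flange 34 mm, stem 12 mm. Point on its axis, 24 mm above the flange's upper face; z up.
There are look-alikes about, which are no part of the job. What is shaped like the plug but blue or green is not meant.

How it is judged:
By the outcome, as a careful person would: the job done as asked, in the order asked, and still so for the second after the job is handed in, with the robot touching nothing.
It also fails if it takes over 38 s, if anything falls off the work surface, if the arm or the gripper's body presses on something with over 40 N, if the wrist force passes 120 N, or if a joint passes its speed limit or range.

## Working session

There is one attempt and no reset: what is moved stays moved. The work goes in short steps, Python scripts to look and compute and a tool call to move; the robot and the scene stay as the last step left them, time stands still between calls to the robot, and variables do not carry over. Pictures are saved under pics/ and viewed, about 8 in all and at most 12, crops included, and the job is handed in when it is done.

Besides the shell and the picture viewer there is one more tool, called after "Request:" as name(argument=value, ...) on one line, values as JSON. apply_moves: Moves the arm, as the interface text tells. Its arguments: {"type":"object","properties":{"steps":{"type":"string"}},"required":["steps"]}

```bash
mkdir -p pics; python3 - <<'E'
from station import *
import cv2
s=get_state();print(s)
for n in("scene","top","wrist"):
    cv2.imwrite(f"pics/{n}0.png",camera(n));print(n,get_calibration(n))
a=[cv2.imread(f"pics/{n}0.png") for n in("scene","top")]
E
ls
```

```text
{'time_s': 0.0, 'qpos': array([-7.66045588e+01,  1.80034312e+01, -2.75598953e+00,  6.93380872e+01,
        1.28010181e-04,  9.00009396e+01]), 'qvel': array([ 0.11687317, -0.10296812, -0.06976368, -0.06663072, -0.04103773,
        0.0245214 ]), 'tau': array([-1.09906898e-03, -5.39585102e+01,  3.39750803e+01,  1.91552681e-02,
        1.22646998e-04, -1.25652551e-05]), 'position': array([ 0.13887155, -0.58312444,  0.23842901]), 'eef_rot': array([-9.00975079e+01,  1.26410917e-04, -1.66605499e+02]), 'contact_force': array([-0.36045875, -0.06577259, -0.21625656]), 'ft_torque': array([0.03610766, 0.05010903, 0.01780903]), 'finger_gap': 0.0855121662710163}
scene {'intrinsics': array([[510.38935833,   0.        , 324.17956071],
       [  0.        , 510.38935833, 239.7699909 ],
       [  0.        ,   0.        ,   1.        ]]), 'k1': -0.0371376153061828, 'view': array([[ 0.41632882,  0.90910738, -0.01393142, -0.26210323],
       [ 0.63707278, -0.3026133 , -0.70891711, -0.22006074],
       [-0.64869761,  0.2862673 , -0.7051542 ,  1.38388539],
       [ 0.        ,  0.        ,  0.        ,  1
[... 427 characters left out ...]
485e-02, -9.75159725e-01,
         9.45440494e-01],
       [ 0.00000000e+00,  0.00000000e+00,  0.00000000e+00,
         1.00000000e+00]])}
wrist {'intrinsics': array([[334.5837979 ,   0.        , 316.56965595],
       [  0.        , 334.5837979 , 236.71935124],
       [  0.        ,   0.        ,   1.        ]]), 'k1': 0.01180445859918444, 'hand_eye': array([[-1.32127003e-06,  9.63146075e-01,  2.68978879e-01,
        -6.79335312e-02],
       [ 1.64229434e-03, -2.68978514e-01,  9.63144777e-01,
        -1.34107506e-01],
       [ 9.99998651e-01,  4.43015064e-04, -1.58141395e-03,
         4.87130436e-04],
       [ 0.00000000e+00,  0.00000000e+00,  0.00000000e+00,
         1.00000000e+00]])}
pics
```

View pics/scene0.png

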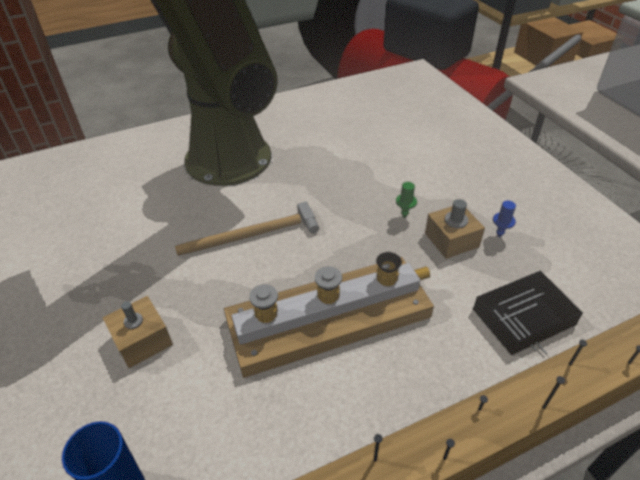

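View pics/top0.png

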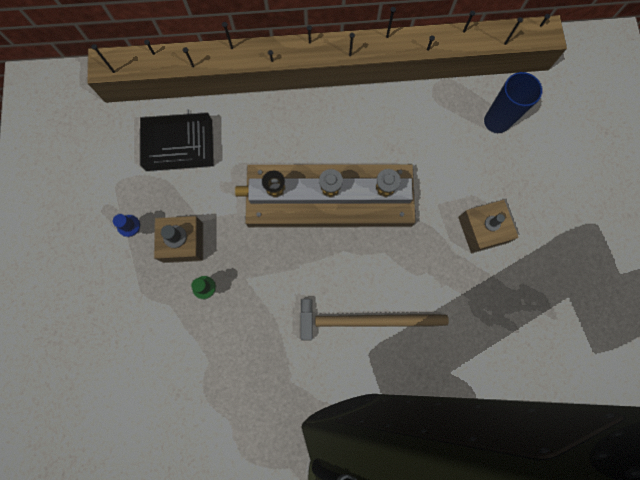

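Scene view: the big plug is in its block at (458,212), the open port at (388,262) and the slim plug at (128,315). In the top view they are at (174,235), (273,182) and (497,220). Next I zoom in for precise pixels.

```bash
cat > h.py <<'E'
import numpy as np,cv2
from station import *
from scipy.optimize import least_squares
def ray(n,uv):
    c=get_calibration(n);K=c["intrinsics"];V=c["view"]
    d=cv2.undistortPoints(np.array([[uv]],float),K,np.array([c["k1"],0,0,0.]))[0,0]
    R=V[:3,:3];return -R.T@V[:3,3],R.T@np.array([d[0],d[1],1])
def onz(n,uv,z):
    o,d=ray(n,uv);return o+d*(z-o[2])/d[2]
def proj(n,p):
    c=get_calibration(n);V=c["view"]
    return cv2.projectPoints(np.array([p],float),cv2.Rodrigues(V[:3,:3])[0],V[:3,3],c["intrinsics"],np.array([c["k1"],0,0,0.]))[0][0,0]
E
python3 - <<'E'
from h import *
t=cv2.imread('pics/top0.png');s=cv2.imread('pics/scene0.png')
def crop(i,u,v):
    c=cv2.resize(i[v-25:v+25,u-32:u+33],(390,300),interpolation=cv2.INTER_CUBIC)
    for k in range(0,65,10):cv2.putText(c,str(u-32+k),(k*6,9),0,.3,(0,255,255));cv2.line(c,(k*6,10),(k*6,16),(0,255,255))
    for k in range(0,50,10):cv2.putText(c,str(v-25+k),(0,k*6+4),0,.3,(0,0,255));cv2.line(c,(20,k*6),(26,k*6),(0,0,255))
    return c
o=np.vstack([np.hstack([crop(t,174,235),crop(t,273,182)]),np.hstack([crop(s,458,215),crop(s,388,262)])])
cv2.imwrite('pics/z.png',o)
for n,a,b in(("top",(174,235),(273,182)),("scene",(458,205),(388,260))):
    print(n,onz(n,a,.11),onz(n,b,.12))
E
```

```text
top [0.51230515 0.35223937 0.11      ] [0.60683668 0.14241476 0.12      ]
scene [0.52385837 0.35935046 0.11      ] [0.60587483 0.14304857 0.12      ]
```

View pics/z.png

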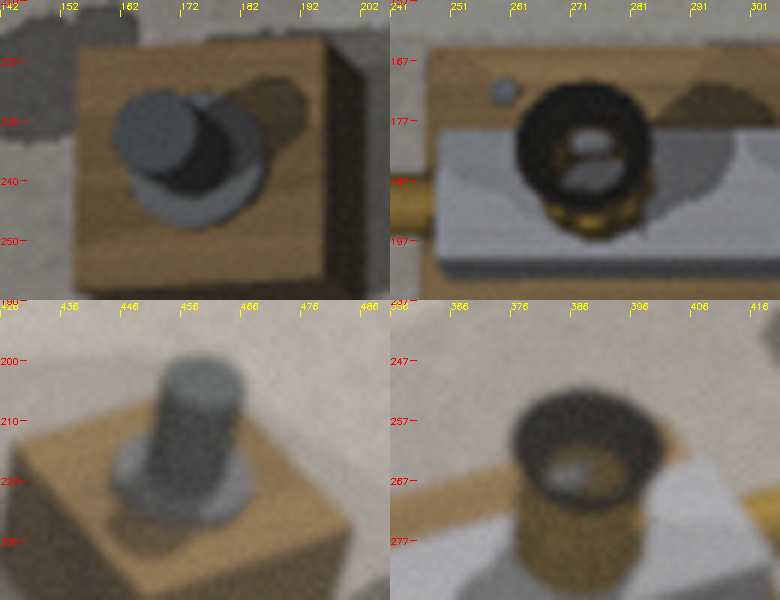

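```bash
python3 - <<'E'
from h import *
for n,a,f,b in(("top",(167.5,231.6),(174.6,236.4),(273,181.4)),("scene",(459.3,203.3),(456,219.6),(388.5,261.7))):
    print(n,onz(n,a,.11),onz(n,f,.065),onz(n,b,.12))
V=[onz("top",u,.06) for u in ((142+80/6,210+48/6),(142+324/6,210+38/6))]
print("block edge yaw",np.degrees(np.arctan2(*(V[1]-V[0])[1::-1])), V)
B=[onz("top",u,.12) for u in ((273,181.4),(331,181.5),(388.5,181.5))]
print(B)
print(get_state()['time_s'])
E
```

```text
top [0.52056254 0.36545045 0.11      ] [0.52040182 0.3649302  0.065     ] [0.60815309 0.14233895 0.12      ]
scene [0.52050918 0.36501805 0.11      ] [0.52224728 0.36447114 0.065     ] [0.61001079 0.14175484 0.12      ]
block edge yaw -92.16583928583348 [array([0.56623708, 0.40782281, 0.06      ]), array([0.56289804, 0.31953282, 0.06      ])]
[array([0.60815309, 0.14233895, 0.12      ]), array([0.59819426, 0.02164381, 0.12      ]), array([ 0.58849357, -0.09802098,  0.12      ])]
0.15
```

Request:
apply_moves(steps="85 -58 0 -1 0 -0.0974 0;85 -58 0 -1 0 -0.0974 0;85 -59 0 -1 0 -0.0974 0;85 -59 0 -1 0 -0.0974 0;85 -59 0 -1 0 -0.0974 0;85 -59 0 -1 0 -0.0974 0;85 -59 0 -1 0 -0.0974 0;85 -60 0 -1 0 -0.0974 0;85 -60 0 -1 0 -0.0974 0;85 -60 0 -1 0 -0.0974 0;85 -60 0 -1 0 -0.0974 0;85 -60 0 -1 0 -0.0974 0;85 -60 0 -1 0 -0.0974 0;85 -61 0 -1 0 -0.0974 0;85 -61 0 -1 0 -0.0974 0;85 -61 0 -1 0 -0.0974 0;85 -61 0 -1 0 -0.0974 0;85 -61 0 -1 0 -0.0974 0;85 -61 0 -1 0 -0.0974 0;85 -61 0 -1 0 -0.0974 0")

```text
time_s: 2.65
position: [0.521, 0.3619, 0.2388]
eef_rot: [-90.0, -0.0, -54.8]
contact_force: [0.2, -0.3, -0.1]
finger_gap: 0.0851
```

```bash
cat >> h.py <<'E'
from scipy.spatial.transform import Rotation as Ro
def pose():
    s=get_state();return s,Ro.from_euler('xyz',s['eef_rot'],degrees=True)
def need(x,y,z,yaw):
    s,R=pose();T=Ro.from_euler('xyz',[-90,0,yaw],degrees=True)
    print('t',s['time_s'],'pos',s['position'].round(4),'rot',s['eef_rot'].round(2),'F',s['contact_force'].round(1),'gap',s['finger_gap'])
    print('shift',R.inv().apply(np.array([x,y,z])-s['position']).round(4)*1000,'turn',(R.inv()*T).as_rotvec().round(4))
def wonz(uv,z):
    s,R=pose();c=get_calibration("wrist");H=c["hand_eye"]
    d=cv2.undistortPoints(np.array([[uv]],float),c["intrinsics"],np.array([c["k1"],0,0,0.]))[0,0]
    o=s['position']+R.apply(H[:3,3]);d=R.apply(H[:3,:3]@[d[0],d[1],1]);return o+d*(z-o[2])/d[2]
E
python3 - <<'E'
from h import *
need(.5207,.365,.24,-55)
cv2.imwrite('pics/w1.png',camera("wrist"))
E
```

```text
t 2.65 pos [0.521  0.3619 0.2388] rot [-90.02  -0.   -54.81] F [ 0.2 -0.3 -0.1] gap 0.08514866210166186
shift [-2.8 -1.2  1.5] turn [0.0004 0.0033 0.    ]
```

View pics/w1.png

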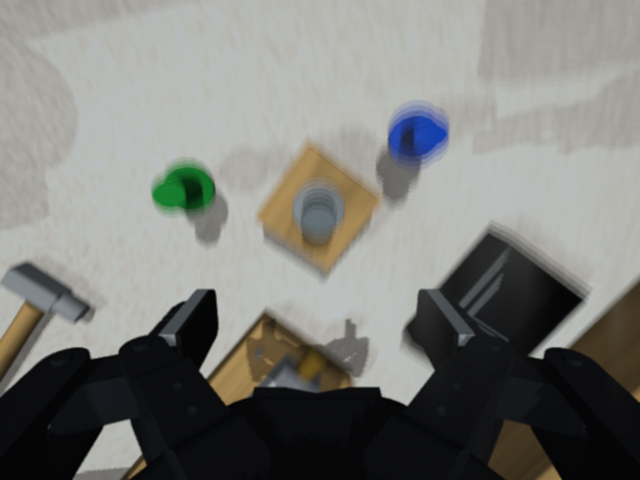

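The wrist view (blurred by motion) shows the knob top at about (318,224), midway between the fingers. The green and blue look-alikes at (185,188) and (417,133) are well clear. I'll correct, settle and re-measure.

Request:
apply_moves(steps="60 -3 40 1.5 0 0 0;60 0 0 0 0 0 0;60 0 0 0 0 0 0;60 0 0 0 0 0 0")

```text
time_s: 3.2
position: [0.5226, 0.3633, 0.2009]
eef_rot: [-89.9, -0.0, -55.1]
contact_force: [-0.1, -0.6, 0.0]
finger_gap: 0.0601
```

```bash
python3 - <<'E'
from h import *
need(.5207,.365,.079,-55)
im=camera("wrist");c=im[130:280,210:430]
c=cv2.resize(c,None,fx=3,fy=3,interpolation=cv2.INTER_CUBIC);cv2.imwrite('pics/w2.png',c)
E
```

```text
t 3.2 pos [0.5226 0.3633 0.2009] rot [-89.88  -0.   -55.06] F [-0.1 -0.6  0. ] gap 0.060131734885219335
shift [ -2.5 121.9  -0.8] turn [-0.0021 -0.001   0.    ]
```

View pics/w2.png

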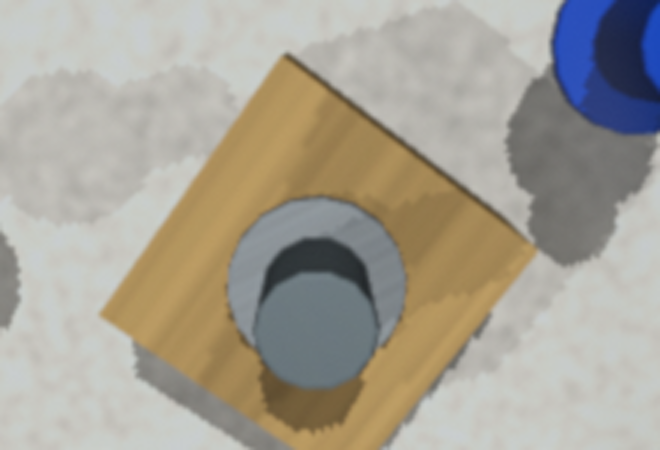

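Knob top is at (315.3,239.7) and flange centre at (315.5,224.8).

```bash
python3 - <<'E'
from h import *
print(wonz((315.3,239.7),.11),wonz((315.5,224.8),.066))
need(.5207,.365,.079,-55)
E
```

```text
[0.52010761 0.3653166  0.11      ] [0.52007088 0.36553871 0.066     ]
t 3.25 pos [0.5226 0.3633 0.2008] rot [-89.88  -0.   -55.06] F [0.7 0.  0.2] gap 0.059907372649261145
shift [ -2.5 121.8  -0.8] turn [-0.0022 -0.001   0.    ]
```

Request:
apply_moves(steps="60 -3 40 -1 0 0 0;60 0 40 0 0 0 0;60 0 25 0 0 0 0;60 0 12 0 0 0 0;60 0 4 0 0 0 0;60 0 0 0 0 0 0;60 0 0 0 0 0 0")

```text
time_s: 4.12
position: [0.5198, 0.3658, 0.0795]
eef_rot: [-89.9, 0.0, -55.0]
contact_force: [-0.5, 0.5, 0.1]
finger_gap: 0.0604
```

```bash
python3 - <<'E'
from h import *
need(.5203,.3653,.079,-55)
E
```

```text
t 4.125 pos [0.5198 0.3658 0.0795] rot [-89.88   0.   -55.  ] F [-0.5  0.5  0.1] gap 0.06037781250720865
shift [0.7 0.5 0.1] turn [-0.002  0.    -0.   ]
```

Request:
apply_moves(steps="15 0.5 0 0 0 0 0;15 0 0 0 0 0 0;15 0 0 0 0 0 0;15 0 0 0 0 0 0;15 0 0 0 0 0 0;15 0 0 0 0 0 0")

```text
time_s: 4.88
position: [0.5197, 0.3652, 0.0791]
eef_rot: [-89.9, -0.0, -55.0]
contact_force: [-1.0, -0.8, 6.2]
finger_gap: 0.0289
```

Request:
apply_moves(steps="15 0 -5 0 0 0 0;15 0 -15 0 0 0 0;15 0 -25 0 0 0 0;15 0 -40 0 0 0 0;15 0 -40 0 0 0 0;15 0 -35 0 0 0 0;15 0 0 0 0 0 0;15 0 0 0 0 0 0;15 0 0 0 0 0 0")

```text
time_s: 6.0
position: [0.5185, 0.3643, 0.2367]
eef_rot: [-90.2, 0.0, -55.0]
contact_force: [-0.0, -0.2, -0.6]
finger_gap: 0.0288
```

```bash
python3 - <<'E'
from h import *
need(.609,.142,.24,-77)
cv2.imwrite('pics/w3.png',np.hstack([cv2.resize(camera(n),(400,300)) for n in("wrist","scene")]))
E
```

```text
t 6.0 pos [0.5185 0.3643 0.2367] rot [-90.16   0.   -54.99] F [-0.  -0.2 -0.6] gap 0.028805207740969292
shift [234.   -3.2 -53.4] turn [0.0027 0.3841 0.0005]
```

View pics/w3.png

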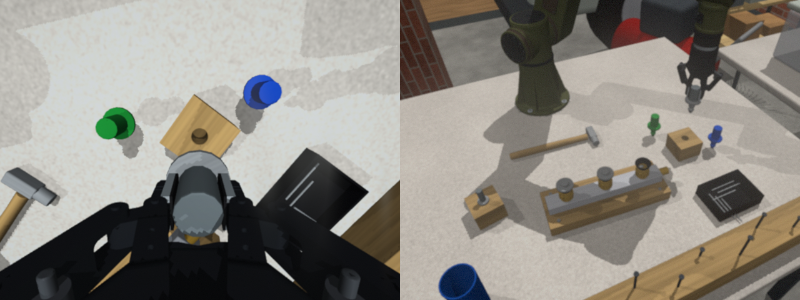

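The plug is gripped and lifted clear and hangs upright; its block's hole is empty. Now to above the port.

Request:
apply_moves(steps="15 48 -3 -3.6 0 0.0768 0;15 48 0 -3.6 0 0.0768 0;15 48 0 -3.6 0 0.0768 0;15 48 0 -3.6 0 0.0768 0;15 48 0 -3.6 0 0.0768 0;15 0 0 0 0 0 0;15 0 0 0 0 0 0;15 0 0 0 0 0 0")

```text
time_s: 7.1
position: [0.6082, 0.1441, 0.241]
eef_rot: [-90.0, 0.0, -76.9]
contact_force: [-0.6, -0.1, -0.8]
finger_gap: 0.0286
```

```bash
python3 - <<'E'
from h import *
need(.609,.142,.24,-77)
t=camera("top");s=camera("scene")
a=t[130:230,215:345];b=s[170:300,330:460]
a=cv2.resize(a,(520,400),interpolation=cv2.INTER_CUBIC)
b=cv2.resize(b,(400,400),interpolation=cv2.INTER_CUBIC)
cv2.imwrite('pics/p4.png',cv2.resize(np.hstack([a,b]),(800,348)))
cv2.imwrite('pics/s4.png',cv2.resize(s[130:300,320:470],(600,680)[:2])[:600])
cv2.imwrite('pics/top4.png',t);cv2.imwrite('pics/scene4.png',s)
E
```

```text
t 7.1 pos [0.6082 0.1441 0.241 ] rot [-9.003e+01  2.000e-02 -7.689e+01] F [-0.6 -0.1 -0.8] gap 0.02860385302279852
shift [2.2 1.  0.3] turn [ 0.0005  0.0018 -0.0004]
```

View pics/p4.png

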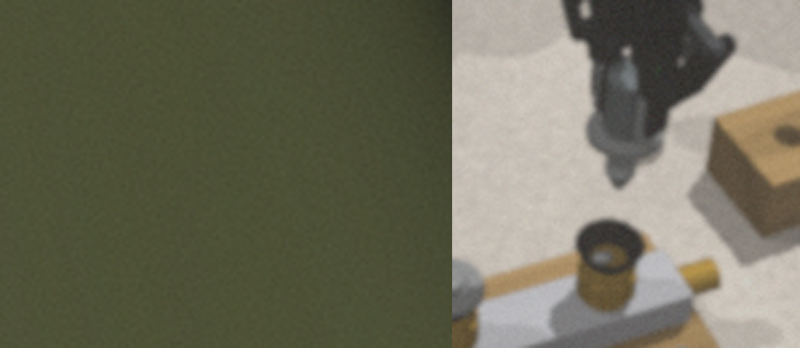

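```bash
python3 - <<'E'
from h import *
p=get_state()['position']
for z in(.176,.222,.228,.272): print(z,proj("scene",[p[0],p[1],z]))
print(proj("scene",[.609,.142,.12]))
E
```

```text
0.176 [391.54006788 239.25724005]
0.222 [393.65937998 220.20896869]
0.228 [393.94686892 217.62012865]
0.272 [396.13873088 197.84355101]
[388.34407847 261.29560466]
```

View pics/s4.png

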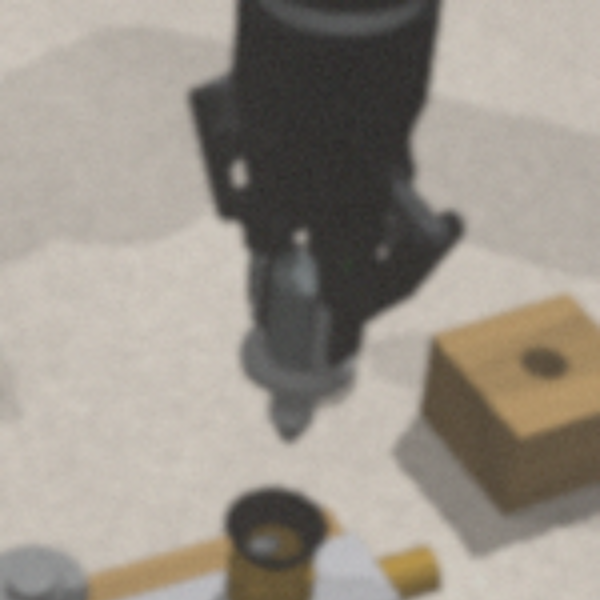

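The plug hangs upright and within about 1 px of prediction (tip at (392,240) full-frame). I centre it and lower it into the funnel.

Request:
apply_moves(steps="15 2 25 0.3 0 0 0;15 0 25 0 0 0 0;15 0 12 0 0 0 0;15 0 8 0 0 0 0;15 0 6 0 0 0 0;15 0 4 0 0 0 0;15 0 0 0 0 0 0;15 0 0 0 0 0 0")

```text
time_s: 8.2
position: [0.6096, 0.141, 0.1617]
eef_rot: [-90.0, 0.0, -77.0]
contact_force: [-0.1, 0.2, -0.9]
finger_gap: 0.0286
```

```bash
python3 - <<'E'
from h import *
need(.609,.142,.139,-77)
E
```

```text
t 8.2 pos [0.6096 0.141  0.1617] rot [-89.96   0.   -77.  ] F [-0.1  0.2 -0.9] gap 0.02862775008341984
shift [-1.1 22.7 -0.4] turn [-0.0006  0.     -0.    ]
```

Request:
apply_moves(steps="15 -0.5 3 0 0 0 0;15 0 3 0 0 0 0;15 0 3 0 0 0 0;15 0 0 0 0 0 0")

```text
time_s: 8.7
position: [0.6094, 0.1417, 0.1526]
eef_rot: [-90.0, 0.0, -77.0]
contact_force: [-1.1, 0.5, 2.5]
finger_gap: 0.0289
```

Request:
apply_moves(steps="15 0 3 0 0 0 0;15 0 3 0 0 0 0;15 0 3 0 0 0 0;15 0 0 0 0 0 0")

```text
time_s: 9.2
position: [0.6086, 0.1413, 0.1419]
eef_rot: [-90.1, -0.0, -77.0]
contact_force: [1.0, -0.1, -10.6]
finger_gap: 0.0289
```

Request:
apply_moves(steps="15 0 1.5 0 0 0 0;15 0 1 0 0 0 0;15 0 0 0 0 0 0")

```text
time_s: 9.57
position: [0.6085, 0.1409, 0.1399]
eef_rot: [-90.1, -0.0, -77.0]
contact_force: [-0.2, -1.8, -8.7]
finger_gap: 0.0286
```

Request:
apply_moves(steps="15 0 1 0 0 0 0;15 0 1 0 0 0 0;15 0 0 0 0 0 0")

```text
time_s: 9.95
position: [0.6093, 0.1414, 0.1392]
eef_rot: [-90.0, -0.0, -77.0]
contact_force: [-1.0, -3.3, -2.3]
finger_gap: 0.0288
```

Request:
apply_moves(steps="15 0 1 0 0 0 0;15 0 1 0 0 0 0;15 0 0 0 0 0 0")

```text
time_s: 10.32
position: [0.6094, 0.1413, 0.139]
eef_rot: [-89.9, -0.0, -77.0]
contact_force: [-6.8, -5.4, 10.0]
finger_gap: 0.0289
```

Request:
apply_moves(steps="15 0 1 0 0 0 0;15 0 1 0 0 0 0;15 0 0 0 0 0 0")

```text
time_s: 10.7
position: [0.6094, 0.1413, 0.1389]
eef_rot: [-89.9, -0.0, -77.0]
contact_force: [-11.4, -6.1, 22.3]
finger_gap: 0.0287
```

It stops hard at z = 0.139, the predicted home height. I relieve the load, tug lightly to test the lock, then release.

Request:
apply_moves(steps="15 0 -2 0 0 0 0;15 0 -2 0 0 0 0;15 0 -1.5 0 0 0 0;15 0 0 0 0 0 0")

```text
time_s: 11.2
position: [0.6088, 0.1415, 0.1394]
eef_rot: [-90.1, 0.0, -77.0]
contact_force: [-0.1, -2.8, -9.1]
finger_gap: 0.0286
```

Request:
apply_moves(steps="15 0 1.5 0 0 0 0;15 0 0 0 0 0 0;60 0 0 0 0 0 0;60 0 0 0 0 0 0;60 0 0 0 0 0 0;60 0 0 0 0 0 0;60 0 -20 0 0 0 0;60 0 -30 0 0 0 0;60 0 -40 0 0 0 0;60 0 -40 0 0 0 0;60 -60 0 0 0 0 0;60 -60 0 0 0 0 0;60 -60 0 0 0 0 0;60 -60 0 0 0 0 0;60 0 0 0 0 0 0;60 0 0 0 0 0 0")

```text
time_s: 13.2
position: [0.5551, 0.3753, 0.2686]
eef_rot: [-90.0, -0.0, -77.0]
contact_force: [-0.3, -0.5, 1.0]
finger_gap: 0.0604
```

```bash
python3 - <<'E'
from h import *
need(.609,.142,.139,-77)
t=camera("top");s=camera("scene")
b=cv2.resize(s[190:310,320:440],(480,480),interpolation=cv2.INTER_CUBIC)
a=cv2.resize(s,(320,240));c=cv2.resize(t,(320,240))
cv2.imwrite('pics/f5.png',np.hstack([b,np.vstack([a,c])]))
for p in([.609,.142,.17],[.609,.142,.126]):
    u=proj("scene",p);print(u,(u-[320,190])*4)
E
```

```text
t 13.2 pos [0.5551 0.3753 0.2686] rot [-9.001e+01 -3.000e-02 -7.695e+01] F [-0.3 -0.5  1. ] gap 0.0603600210277787
shift [ 2.394e+02  1.297e+02 -1.000e-01] turn [0.0002 0.0008 0.0006]
[390.44234261 242.25392515] [281.76937046 209.01570059]
[388.58790547 259.08612935] [274.3516219 276.3445174]
```

View pics/f5.png

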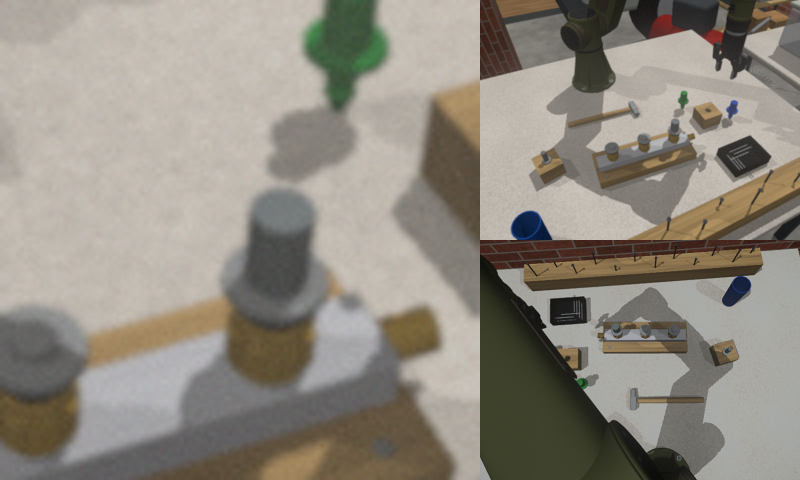

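The plug stands upright in the port. Its knob top is at about (282,210) and flange at (275,278) in the crop, against predicted home positions of (282,209) and (274,276). Slim plug and look-alikes are where they were.

```bash
python3 -c "
from station import *
print(finish_job())"
```

```text
the job is handed in; nothing more can be done
None
```

The big-headed plug is in the open port with its flange on the collar. The gripper has let go and moved clear, and I handed the job in at about 13.3 s of the 38 s allowed.

- **Seating:** the gripper stopped hard at a TCP height of 0.139 m, which is the calculated home height. The wrist force moved from a downward pull as the jaws snapped in to a 22 N upward push on the flange.
- **Lock:** a light upward tug of about 9 N moved the gripper only 0.5 mm, so the plug held.
- **Last picture:** the knob and flange were within about 0.5 px of where they should be when home. The slim plug still stands in its own block and the look-alikes look unmoved.
- **Checks that disagreed:** none clearly failed. The top camera was little use for the fit: the arm blocked its view of the port before insertion, and the last top picture was only a small one. There was also an unexplained 6 N upward force when the fingers first closed on the knob; it was gone after the lift.

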